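Tilt-sort round bars from strap clamps

ROBOT

A 6-joint arm with a two-finger parallel gripper is mounted at the origin on a cart in front of the work surface, level with it; the furniture and walls round the work are solid. World frame = base frame: x ahead of the robot, y to its left, z up, the work surface at z = 0. Lengths are in mm, angles in rad, forces in N, time in s.
With the tool pointing down it reaches from about 275 to 750 mm from the base axis. Payload 10.2 kg.
Tool frame: the origin (TCP) lies between the finger pads; the fingertips stand 17 mm ahead of it and the grasp point (between the pads) lies 2 mm behind it; z points along the fingers, y is the line along which they close (so a half turn about z gives the same grasp; the last joint's range is limited). The gripper opens to 85 mm and grips with 20 to 120 N. Pads are 22 mm wide; open, the fingers measure 114 mm over their backs; the gripper's body (76 mm by 85 mm) begins 54 mm behind the grasp point. The pads swing forward as they close: fully open they stand 13 mm farther back than shut.
Start: joints at [0.916, 0.313, 1.498, -0, 1.331, -0.223], TCP at [219.729, 476.813, 248.294] pointing down, gripper open.
Joint ranges: [-2.94, 2.94], [-0.97, 2.17], [0.19, 2.56], [-1.23, 4.37], [0.02, 3.11], [-2.88, 2.88]. Speed limits (rad/s): [2.39, 2.39, 3.01, 3.14, 3.14, 3.14].

INTERFACE

Orientations are given as a unit quaternion [w, x, y, z].
In Python, from rig import * gives the robot as it stands.
- The arm moves only by the tool step_arm, never from a script. Its argument "commands" is text: rows parted by semicolons, each of 7 numbers parted by spaces: the opening, from 0 (shut) to 1 (fully open), then the shift along the tool's x, y, z in cm, then the turn, a rotation vector about the tool's x, y, z in rad. In form: hand x y z rx ry rz; .... A call has 1 to 20 rows; each row is the pose to reach, as a shift and turn from the pose commanded when the call began, along the tool's axes at that moment; what a row does not reach only later rows make up. A row lasts 1/12 s, in which the tool goes at most 41.7 mm and 7.16 degrees, less where a joint would pass 70% of its speed; a pose out of reach is approached as far as the arm can. A call with a gripper value outside its range is refused whole. The fingers move at their own pace and stop on an object; "newtons" is the grip in N (left out, the last holds). Time passes only in rows, so rows that repeat a pose let the fingers close. It gives the time, the measured TCP pose, the force, the opening and the grip force at its end, in the units of the state.
- sense(): the state, without advancing time (a new reading comes with each control period).
- capture(name): name is "scene" or "top" or "wrist"; returns the picture (480x640x3 uint8, red, green, blue); there is no depth.
- camera_model(name): a dict with "mtx" (3x3 intrinsics, pixels), "eye" and "rotation" of the camera in the world. Camera axes: x right, y down, z forward; pixel columns grow to the right and rows downward; lengths in mm; the calibration is good to about 2 mm. A picture is of the moment at which its call begins: read the wrist's pose just before it. camera_model takes no time and is no camera call; for the wrist camera it gives the pose at the moment of the call.
- finish_job(): hands the job in; it is judged then, once.
Trained networks look in the newest picture that a camera, given by its name, has taken for a name from the list of things; names that differ only in an ending like _2 or _b are one class to them, and where a whole thing is asked for, a point or a joint stands for the part that bears it (a point fixed in the world has none). Each returns a list of dicts, best first, with "score" (0 to 1); they miss things now and then, are a little off and sometimes report something else, mostly with a low value. They report only what shows in the picture. A call takes as long as a camera call.
- search_frame(camera, label): "rect" ([centre column, centre row, width, height] in pixels, round what is visible of it).
- trace(camera, label): "mask" (480x640 bool, what is visible of it) and "rect" ([centre column, centre row, width, height] in pixels, round what is visible of it).
- spot_point(camera, label): "xy" ([column, row] in pixels: a listed point, or the origin of a listed thing).
The state is a dict: "time_s": time; "joints": joint angles; "dq": joint speeds; "tau": joint torques, N m; "eef_pos": TCP position; "ee_rot": TCP orientation; "force": force on the tool from outside, world axes, zero at the start; "wrist_torque": the same for the moment, N m; "grip_width": opening from 0.0 (shut) to 1.0 (fully open); "grip_force": force on a finger pad.
Only numpy, scipy, OpenCV 4.12 (cv2) and the standard library are available. Lean on these libraries where they do the work, as an engineer would, in place of code of your own. Each camera call takes 0.05 s, during which the arm holds its last target. There are 200 camera calls.

TASK

Sort the mixed parts on the slatted board: lift the board by its handle so that both round bars roll off into the catch tray while the two flat strap clamps stay on the board. Then lower the board fully back down in your grip rather than letting it fall, and after that take the clamps off it and leave both lying in the grey bin.

Things in the scene. Friction and masses are not known exactly. Their poses are not given: they have to be found in the camera images.
- board (a joint): Tilt of the slatted board. 0 = level, at rest on its stop; grows to 0.9 rad as the handle is lifted. The round bars sit in the gaps between slats and begin to roll at about 0.23 and 0.27 rad; the flat clamps hold by friction to about 0.43 rad and slide off beyond. Lifting takes about 5 N at the handle. Let go, the board falls back; it must not come down faster than 3 rad/s.
- board_hinge (a point): Middle of the hinge line along the board's low edge, 50 mm above the bench; fixed to the frame. Axes of the frame: x along the hinge line, +y from the hinge to the catch tray (downhill), -y to the handle, z up. The board's surface is 12 mm above the hinge line.
- board_handle (a point): Middle of the round steel handle bar, 14 mm thick and 122 mm long, parallel to the hinge line, 205 mm from it and 27 mm above it when level (77 mm above the bench). It turns with the board; there are 38 mm free between it and the board's edge, and two arms carry it 55 mm either side of its middle. It can be pinched from above across its thickness and turns between the fingers.
- board_top (a point): Centre of the top of the slatted aluminium board (216 mm along its hinge, 160 mm deep, six slats with 8 mm gaps; top 62 mm above the bench when level). Moves with the board: x along the hinge, +y downhill to the hinge line (80 mm away), z square to the board. Rims 12 mm high at its two x ends.
- tray_floor (a point): Centre of the inner floor (4 mm above the bench) of the catch tray fixed below the board's low edge: inside 222 mm along x by 116 mm along y, axes as board_hinge. Far wall 85 mm high.
- bar_a_center (a point): Centre of the thinner plain steel round bar, 30 mm thick and 80 mm long along its own x axis, at first lying in a gap between slats, parallel to the hinge, in the downhill half of the board. Weighs about 220 g.
- bar_b_center (a point): Centre of the thicker plain steel round bar, 36 mm thick and 70 mm long along its own x axis, at first lying in a gap between slats likewise. Weighs about 220 g.
- bar_a: The thinner round bar itself (origin at its centre).
- bar_b: The thicker round bar itself (origin at its centre).
- clamp_a_center (a point): Steel strap clamp, a flat bar 90 x 25 mm, 10 mm thick, with a slot; one of two alike, at first lying flat on the uphill half of the board, roughly parallel to the hinge. This point is its centre, half-way up (5 mm); its own y axis runs along its 90 mm length and x across its 25 mm width. Weighs about 90 g.
- clamp_b_center (a point): Steel strap clamp, a flat bar 90 x 25 mm, 10 mm thick, with a slot; one of two alike, at first lying flat on the uphill half of the board, roughly parallel to the hinge. This point is its centre, half-way up (5 mm); its own y axis runs along its 90 mm length and x across its 25 mm width. Weighs about 90 g.
- clamp_a: The first strap clamp itself (origin at the centre of its underside).
- clamp_b: The second strap clamp itself (origin at the centre of its underside).
- flats_bin_in (a point): Centre of the inner floor (about 4 mm above the bench) of the open grey bin for the flat parts: 150 mm along its x, 140 mm along its y, 45 mm high, walls 4 mm thick; fixed to the bench. It stands on the handle's side of the board.

How it is judged (in metres and radians):
On the way, in this order (a step that is already met when the one before it is completed fails the run):
1. the board is tilted, both round bars lie in the catch tray and both clamps are still on the board (value of joint board above 0.15 rad and x of bar_a_center in the frame of tray_floor between -0.112 and 0.112 m and y of bar_a_center in the frame of tray_floor between -0.06 and 0.06 m and z of bar_a_center in the frame of tray_floor between 0.005 and 0.03 m and x of bar_b_center in the frame of tray_floor between -0.112 and 0.112 m and y of bar_b_center in the frame of tray_floor between -0.06 and 0.06 m and z of bar_b_center in the frame of tray_floor between 0.005 and 0.03 m and x of clamp_a_center in the frame of board_top between -0.11 and 0.11 m and y of clamp_a_center in the frame of board_top between -0.085 and 0.085 m and z of clamp_a_center in the frame of board_top between -0.005 and 0.02 m and x of clamp_b_center in the frame of board_top between -0.11 and 0.11 m and y of clamp_b_center in the frame of board_top between -0.085 and 0.085 m and z of clamp_b_center in the frame of board_top between -0.005 and 0.02 m), for 0.1 s.
2. the board is lowered again with the clamps still on it (value of joint board below 0.05 rad and x of bar_a_center in the frame of tray_floor between -0.112 and 0.112 m and y of bar_a_center in the frame of tray_floor between -0.06 and 0.06 m and z of bar_a_center in the frame of tray_floor between 0.005 and 0.03 m and x of bar_b_center in the frame of tray_floor between -0.112 and 0.112 m and y of bar_b_center in the frame of tray_floor between -0.06 and 0.06 m and z of bar_b_center in the frame of tray_floor between 0.005 and 0.03 m and x of clamp_a_center in the frame of board_top between -0.11 and 0.11 m and y of clamp_a_center in the frame of board_top between -0.085 and 0.085 m and z of clamp_a_center in the frame of board_top between -0.005 and 0.02 m and x of clamp_b_center in the frame of board_top between -0.11 and 0.11 m and y of clamp_b_center in the frame of board_top between -0.085 and 0.085 m and z of clamp_b_center in the frame of board_top between -0.005 and 0.02 m), for 0.2 s.
At the end, for the whole second after the job is handed in: The board is down (under 0.05 rad), both round bars lie on the floor of the catch tray, both strap clamps lie in the grey bin (centres inside its walls and less than 30 mm above its floor), all at rest (under 0.03 m/s) (value of joint board below 0.05 rad and x of bar_a_center in the frame of tray_floor between -0.112 and 0.112 m and y of bar_a_center in the frame of tray_floor between -0.06 and 0.06 m and z of bar_a_center in the frame of tray_floor between 0.005 and 0.03 m and x of bar_b_center in the frame of tray_floor between -0.112 and 0.112 m and y of bar_b_center in the frame of tray_floor between -0.06 and 0.06 m and z of bar_b_center in the frame of tray_floor between 0.005 and 0.03 m and x of clamp_a_center in the frame of flats_bin_in between -0.071 and 0.071 m and y of clamp_a_center in the frame of flats_bin_in between -0.066 and 0.066 m and z of clamp_a_center in the frame of flats_bin_in between 0 and 0.03 m and x of clamp_b_center in the frame of flats_bin_in between -0.071 and 0.071 m and y of clamp_b_center in the frame of flats_bin_in between -0.066 and 0.066 m and z of clamp_b_center in the frame of flats_bin_in between 0 and 0.03 m and linear speed of each of bar_a, bar_b, clamp_a, clamp_b below 0.03 m/s); the robot touches nothing.
It fails at once if the board falls: it comes down faster than 3 rad/s (velocity of joint board below -3 rad/s).
It fails at once if a clamp slides off into the catch tray ((x of clamp_a_center in the frame of tray_floor between -0.115 and 0.115 m and y of clamp_a_center in the frame of tray_floor between -0.062 and 0.062 m and z of clamp_a_center in the frame of tray_floor between -0.01 and 0.04 m) or (x of clamp_b_center in the frame of tray_floor between -0.115 and 0.115 m and y of clamp_b_center in the frame of tray_floor between -0.062 and 0.062 m and z of clamp_b_center in the frame of tray_floor between -0.01 and 0.04 m)).
It also fails if it takes over 61 s, if anything falls off the work surface, if the arm or the gripper's body presses on something with over 40 N, if the wrist force passes 120 N, or if a joint passes its speed limit or range.

## Working session

There is one attempt and no reset: what is moved stays moved. The work goes in short steps, Python scripts to look and compute and a tool call to move; the robot and the scene stay as the last step left them, time stands still between calls to the robot, and variables do not carry over. Pictures are saved under pics/ and viewed, at most 10 in all, crops included, and the job is handed in when it is done.

Besides the shell and the picture viewer there is one more tool, called after "Emit:" by a JSON object that holds its "api" and its "payload", one argument or row to a line. step_arm: Moves the arm, as the interface text tells. Its arguments: {"type":"object","properties":{"commands":{"type":"string"},"newtons":{"type":"number"}},"required":["commands"]}

```bash
mkdir -p pics
cat > h.py <<'E'
from rig import *
import numpy as np, cv2
from scipy.spatial.transform import Rotation as R
def ray(m,px,z):
    K=np.array(m["mtx"]);d=np.array(m["rotation"])@np.linalg.inv(K)@[px[0],px[1],1]
    e=np.array(m["eye"]);return e+d*(z-e[2])/d[2]
def save(c,n):
    im=capture(c);cv2.imwrite(f"pics/{n}.png",im[:,:,::-1]);return im
def q2R(q): return R.from_quat([q[1],q[2],q[3],q[0]]).as_matrix()
E
python3 - <<'E'
from h import *
s=sense();print(s)
for c in ["top","scene"]:
    save(c,c+"0");m=camera_model(c);print(c,m["eye"])
    if c=="scene":continue
    for n,z in [("board_hinge",50),("board_handle",77),("board_top",62),("tray_floor",4),("flats_bin_in",4),("clamp_a_center",67),("bar_a_center",70),("bar_b_center",72)]:
        for d in spot_point(c,n)[:3]: print(n,round(d["score"],2),np.round(d["xy"]),np.round(ray(m,d["xy"],z)))
E
```

```text
{'time_s': 0.0, 'joints': array([ 9.15606528e-01,  3.13451681e-01,  1.49845840e+00,  8.95739612e-06,
        1.33098472e+00, -2.23393841e-01]), 'dq': array([ 0.00148634,  0.00016689, -0.00078884, -0.00303658,  0.00025335,
       -0.00010204]), 'tau': array([ 3.07410583e-04, -4.12269080e+01, -2.59745032e+01, -1.93759711e-04,
        4.12012450e-03, -3.30026865e-05]), 'eef_pos': array([219.57061822, 476.61588687, 247.72617538]), 'ee_rot': array([-2.80836396e-04,  2.14225643e-01,  9.76783983e-01, -5.87403745e-04]), 'force': array([ 0.16476019, -0.68266581, -0.45879858]), 'wrist_torque': array([-0.06068745, -0.02043379, -0.01109989]), 'grip_force': 0.0, 'grip_width': 0.9987575487408415}
top [ 436.2928175  -160.32126791 1026.88758874]Traceback (most recent call last):
  File "<stdin>", line 7, in <module>
  File "h.py", line 5, in ray
    K=np.array(m["mtx"]);d=np.array(m["rotation"])@np.linalg.inv(K)@[px[0],px[1],1]
                           ~~~~~~~~~~~~~~~~~~~~~~~^~~~~~~~~~~~~~~~~
ValueError: matmul: Input operand 1 has a mismatch in its core dimension 0, with gufunc signature (n?,k),(k,m?)->(n?,m?) (size 3 is different from 4)
```

```bash
sed -i 's/d=np.array(m\["rotation"\])@/d=q2R(m["rotation"])@/' h.py
python3 - <<'E'
from h import *
c="top";m=camera_model(c)
for n,z in [("board_hinge",50),("board_handle",77),("board_top",62),("tray_floor",4),("flats_bin_in",4),("clamp_a_center",67),("bar_a_center",70),("bar_b_center",72)]:
    for d in spot_point(c,n)[:3]: print(n,round(d["score"],2),np.round(d["xy"]),np.round(ray(m,d["xy"],z)))
save("scene","scene0")
E
```

```text
board_hinge 0.93 [240. 250.] [501. -38.  50.]
board_handle 0.81 [362. 267.] [ 467. -248.   77.]
board_top 0.61 [292. 256.] [ 490. -129.   62.]
board_top 0.49 [304. 228.] [ 537. -151.   62.]
tray_floor 0.56 [211. 252.] [501.  20.   4.]
tray_floor 0.24 [250. 288.] [435. -50.   4.]
flats_bin_in 0.68 [436. 219.] [ 556. -394.    4.]
flats_bin_in 0.57 [244. 254.] [498. -39.   4.]
clamp_a_center 0.83 [301. 289.] [ 432. -144.   67.]
bar_a_center 0.95 [248. 289.] [434. -53.  70.]
bar_b_center 0.87 [272. 230.] [534. -96.  72.]
bar_b_center 0.62 [308. 228.] [ 536. -157.   72.]
```

View pics/top0.png

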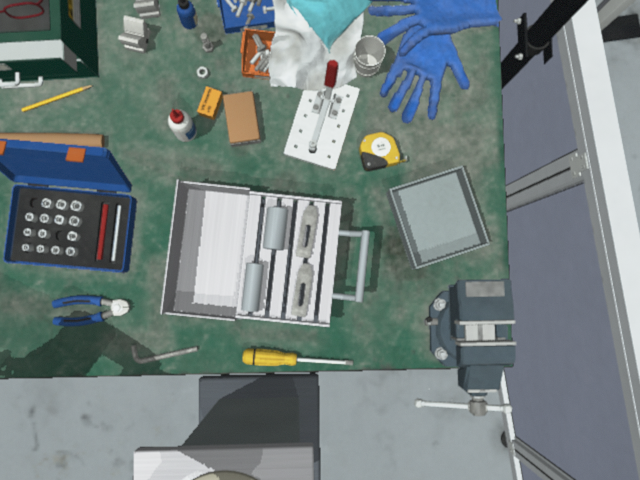

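```bash
cat >> h.py <<'E'
def go(p,yaw=None):
    """tool-frame shift (cm) and turn to world p (mm), tool down, tool-y at yaw"""
    s=sense();M=q2R(s["ee_rot"]);d=M.T@(np.array(p)-s["eef_pos"])/10
    r=np.zeros(3)
    if yaw is not None:
        y=np.array([np.cos(yaw),np.sin(yaw),0]);z=np.array([0,0,-1.])
        r=R.from_matrix(M.T@np.c_[np.cross(y,z),y,z]).as_rotvec()
    print("go",np.round(d,2),np.round(r,3),"from",np.round(s["eef_pos"],1),"j",np.round(s["joints"],2),"t",round(s["time_s"],2))
E
python3 -c "
from h import *
go([469,-247,210],1.44)"
```

```text
go [-52.93 -55.31   3.83] [-0.     0.    -0.301] from [219.7 476.8 248.3] j [ 0.92  0.31  1.5  -0.    1.33 -0.22] t 0.55
```

View pics/scene0.png

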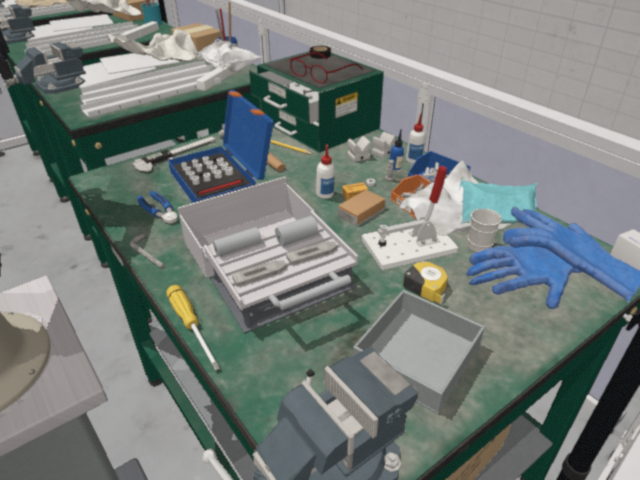

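The top view shows the board's hinge near column 240, the handle at (362,267), the clamps at (307,230) and (301,290), the bars at (275,228) and (254,285), and the bin at (438,217). The scene view agrees, and the way to the handle is clear.

Emit:
{"api": "step_arm", "payload": {
  "commands": "1 -52.9 -55.3 3.8 0 0 -0.3;1 -52.9 -55.3 3.8 0 0 -0.3;1 -52.9 -55.3 3.8 0 0 -0.3;1 -52.9 -55.3 3.8 0 0 -0.3;1 -52.9 -55.3 3.8 0 0 -0.3;1 -52.9 -55.3 3.8 0 0 -0.3;1 -52.9 -55.3 3.8 0 0 -0.3;1 -52.9 -55.3 3.8 0 0 -0.3;1 -52.9 -55.3 3.8 0 0 -0.3;1 -52.9 -55.3 3.8 0 0 -0.3;1 -52.9 -55.3 3.8 0 0 -0.3;1 -52.9 -55.3 3.8 0 0 -0.3;1 -52.9 -55.3 3.8 0 0 -0.3;1 -52.9 -55.3 3.8 0 0 -0.3;1 -52.9 -55.3 3.8 0 0 -0.3;1 -52.9 -55.3 3.8 0 0 -0.3;1 -52.9 -55.3 3.8 0 0 -0.3;0.4 -52.9 -55.3 3.8 0 0 -0.3;0.4 -52.9 -55.3 3.8 0 0 -0.3;0.4 -52.9 -55.3 3.8 0 0 -0.3",
  "newtons": 40
}}

```text
time_s: 2.22
eef_pos: [469.2, -250.8, 209.4]
ee_rot: [-0.0, 0.068, 0.998, -0.0]
force: [0.0, -0.1, 0.4]
grip_width: 0.601
grip_force: 0.0
```

Run:
```python
from h import *
print(sense()["eef_pos"],sense()["grip_width"])
m=camera_model("wrist");save("wrist","w1");print(m["eye"])
for n,z in [("board_handle",77),("clamp_a_center",67),("flats_bin_in",4)]:
    for d in spot_point("wrist",n)[:3]: print(n,round(d["score"],2),np.round(d["xy"]),np.round(ray(m,d["xy"],z),1))
ms=trace("wrist","board_handle")
for d in ms[:2]:
    print(d["score"],np.round(d["rect"]),d["mask"].sum())
go([469,-247,79],1.44)
```

```text
[ 469.18284397 -250.77300758  209.38548174] 0.6005446710949117
[ 398.87006903 -240.40237004  333.91014733]
board_handle 0.8 [320. 235.] [ 470.7 -249.5   77. ]
clamp_a_center 0.69 [477. 148.] [ 430.4 -144.6   67. ]
clamp_a_center 0.53 [553. 295.] [538.  -95.1  67. ]
clamp_a_center 0.37 [174. 325.] [ 525.2 -361.6   67. ]
flats_bin_in 0.71 [175. 324.] [ 554.1 -389.3    4. ]
flats_bin_in 0.34 [471. 147.] [ 436.8 -126.7    4. ]
0.82 [474. 208. 331. 325.] 49291
go [-0.05 -0.12 13.16] [0. 0. 0.] from [ 468.7 -245.8  210.6] j [-0.7   0.35  1.54  0.    1.25 -2.14] t 2.47
```

View pics/w1.png

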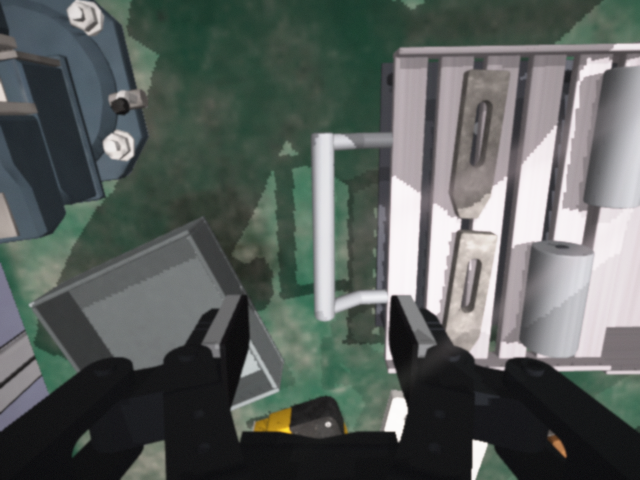

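The wrist view shows the handle upright from (322,135) to (324,318), so the yaw is within 0.02 rad. The clamps are at (480,145) and (472,290), and the bin is at the lower left.

Run:
```python
from h import *
m=camera_model("wrist");im=save("wrist","w2");print(m["eye"],sense()["eef_pos"],sense()["grip_width"])
mk=trace("wrist","board_handle")[0]["mask"]
g=im.mean(2)
# handle edges per row: bright band near col 323
for r in (160,190,220,250,280,300):
    c=np.where(g[r,285:360]>105)[0]+285; print(r,c.min() if len(c) else 0,c.max() if len(c) else 0)
for r in (125,130,135,140,310,315,320,325): print(r, np.round(g[r,315:345:4]))
for p in [(335,135),(335,318),(335,226)]: print(ray(m,p,77))
for d in spot_point("wrist","board_handle")[:1]: print(d, ray(m,d["xy"],77))
```

```text
[ 398.23604616 -235.81678555  335.07011409] [ 468.69853207 -245.79683773  210.6778716 ] 0.40600846351504044
160 305 326
190 305 326
220 290 326
250 297 340
280 306 327
300 307 359
125 [76. 79. 70. 60. 55. 56. 55. 54.]
130 [68. 65. 61. 57. 60. 58. 60. 59.]
135 [141. 170. 152. 104. 108. 113. 121. 115.]
140 [223. 225. 203. 204. 211. 212. 212. 213.]
310 [225. 223. 198. 184. 183. 159. 116.  59.]
315 [225. 222. 189. 126. 102. 100.  92.  55.]
320 [206. 184. 147. 109. 103. 101.  91.  54.]
325 [ 93.  96. 104. 112. 114. 115. 115.  58.]
[ 409.58988473 -227.4187099    77.        ]
[ 530.09883886 -241.916759     77.        ]
[ 465.70380309 -234.16959699   77.        ]
{'xy': [315.9, 234.4], 'score': 0.92} [ 469.6412068 -247.0152994   77.       ]
```

Emit:
{"api": "step_arm", "payload": {
  "commands": "0.4 -0.1 -0.15 4 0 0 0;0.4 -0.1 -0.15 8 0 0 0;0.4 -0.1 -0.15 11 0 0 0;0.4 -0.1 -0.15 13 0 0 0;0.4 -0.1 -0.15 13.5 0 0 0;0.4 -0.1 -0.15 13.5 0 0 0;0.05 -0.1 -0.15 13.5 0 0 0;0.05 -0.1 -0.15 13.5 0 0 0;0.05 -0.1 -0.15 13.5 0 0 0;0.05 -0.1 -0.15 13.5 0 0 0;0.05 -0.1 -0.15 13.5 0 0 0;0.05 -0.1 -0.15 13.5 0 0 0",
  "newtons": 40
}}

```text
time_s: 3.62
eef_pos: [470.4, -248.0, 77.1]
ee_rot: [0.001, 0.066, 0.998, -0.0]
force: [1.9, 4.3, 2.8]
grip_width: 0.147
grip_force: 39.0
```

Emit:
{"api": "step_arm", "payload": {
  "commands": "0.05 0 0.1 -0.5 0 0 0;0.05 0 0.2 -1 0 0 0;0.05 0 0.28 -1.5 0 0 0;0.05 0 0.37 -2 0 0 0;0.05 0 0.48 -2.5 0 0 0;0.05 0 0.65 -3 0 0 0;0.05 0 0.8 -3.5 0 0 0;0.05 0 0.95 -4 0 0 0;0.05 0 1.05 -4.3 0 0 0;0.05 0 1.15 -4.6 0 0 0;0.05 0 1.3 -5 0 0 0;0.05 0 1.4 -5.2 0 0 0;0.05 0 1.5 -5.45 0 0 0;0.05 0 1.6 -5.7 0 0 0;0.05 0 1.7 -5.95 0 0 0;0.05 0 1.75 -6.1 0 0 0;0.05 0 1.75 -6.1 0 0 0;0.05 0 1.75 -6.1 0 0 0"
}}

```text
time_s: 5.12
eef_pos: [472.2, -231.6, 137.0]
ee_rot: [0.001, 0.066, 0.998, -0.001]
force: [5.6, -2.8, -4.2]
grip_width: 0.144
grip_force: 39.2
```

Run:
```python
from h import *
s=sense();print(s["eef_pos"],s["force"],s["grip_force"],s["grip_width"])
im=save("top","t2")[140:350,130:400];im2=save("scene","s2")[150:360,150:420]
cv2.imwrite("pics/c2.png",cv2.resize(np.hstack([im,im2])[:,:,::-1],None,fx=1.45,fy=1.45,interpolation=cv2.INTER_CUBIC))
```

```text
[ 472.23098956 -231.5784087   136.98971418] [ 5.61670642 -2.80426167 -4.18401831] 39.17684733867645 0.143914214803713
```

View pics/c2.png

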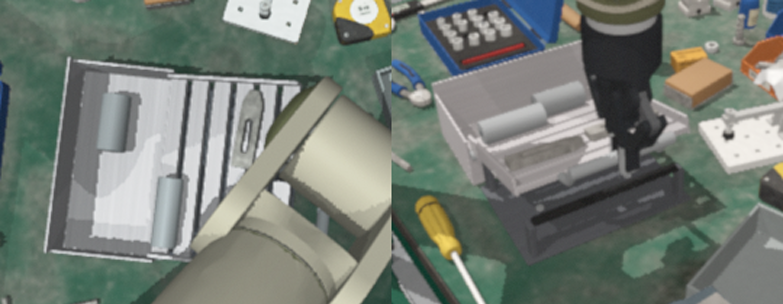

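The thicker bar is in the tray, while the thinner one was still at the low edge at crop position (167,212). Both clamps are on the board. I'll lift slightly more and wait.

Emit:
{"api": "step_arm", "payload": {
  "commands": "0.05 0 0.1 -0.2 0 0 0;0.05 0 0.2 -0.4 0 0 0;0.05 0 0.2 -0.4 0 0 0;0.05 0 0.2 -0.4 0 0 0;0.05 0 0.2 -0.4 0 0 0;0.05 0 0.2 -0.4 0 0 0;0.05 0 0.2 -0.4 0 0 0;0.05 0 0.2 -0.4 0 0 0;0.05 0 0.2 -0.4 0 0 0"
}}

```text
time_s: 5.97
eef_pos: [472.4, -229.8, 140.9]
ee_rot: [0.001, 0.066, 0.998, -0.001]
force: [4.7, -3.0, -2.2]
grip_width: 0.144
grip_force: 39.2
```

Run:
```python
from h import *
s=sense();print(s["eef_pos"],s["force"],s["grip_force"],s["grip_width"])
im=save("top","t3")[140:350,130:400];im2=save("scene","s3")[150:360,150:420]
cv2.imwrite("pics/c3.png",cv2.resize(np.hstack([im,im2])[:,:,::-1],None,fx=1.45,fy=1.45,interpolation=cv2.INTER_CUBIC))
m=camera_model("top")
for n in ("bar_a_center","bar_b_center"):
    for d in spot_point("top",n)[:2]: print(n,round(d["score"],2),ray(m,d["xy"],20))
```

```text
[ 472.44774585 -229.82098361  140.93457685] [ 4.74470146 -2.9975997  -2.17858613] 39.191447496414185 0.1437613747830471
bar_a_center 0.95 [456.53412164  67.2473776   20.        ]
bar_b_center 0.94 [548.82555316  50.29590047  20.        ]
```

View pics/c3.png

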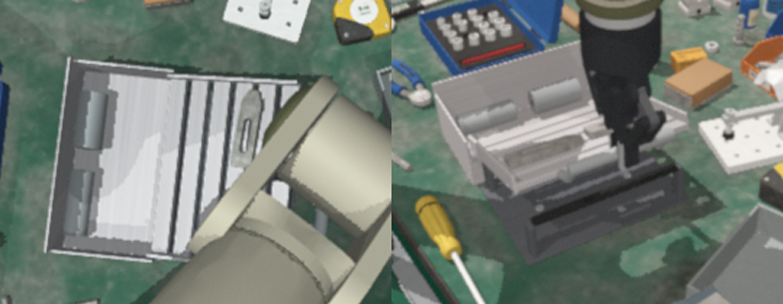

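Both bars are in the tray, and both clamps are still on the board (crops at (247,125) and (545,150)). Lowering now.

Emit:
{"api": "step_arm", "payload": {
  "commands": "0.05 0 0 0 0 0 0;0.05 0 0 0 0 0 0;0.05 0 -0.15 0.3 0 0 0;0.05 0 -0.3 0.7 0 0 0;0.05 0 -0.5 1.2 0 0 0;0.05 0 -0.7 1.7 0 0 0;0.05 0 -0.85 2.1 0 0 0;0.05 0 -1 2.5 0 0 0;0.05 0 -1.15 3 0 0 0;0.05 0 -1.3 3.5 0 0 0;0.05 0 -1.47 4 0 0 0;0.05 0 -1.58 4.5 0 0 0;0.05 0 -1.67 5 0 0 0;0.05 0 -1.76 5.5 0 0 0;0.05 0 -1.85 6 0 0 0;0.05 0 -1.9 6.3 0 0 0;0.05 0 -1.95 6.5 0 0 0;0.05 0 -1.95 6.5 0 0 0;0.05 0 -1.95 6.5 0 0 0;0.05 0 -1.95 6.5 0 0 0"
}}

```text
time_s: 7.83
eef_pos: [470.3, -248.1, 79.0]
ee_rot: [0.001, 0.066, 0.998, -0.0]
force: [-5.8, 11.0, 35.4]
grip_width: 0.148
grip_force: 42.9
```

Emit:
{"api": "step_arm", "payload": {
  "commands": "0.05 0 0 -0.15 0 0 0;0.05 0 0 -0.3 0 0 0;0.05 0 0 -0.3 0 0 0;0.4 0 0 -0.3 0 0 0;0.4 0 0 -0.3 0 0 0;0.4 0 0 -0.3 0 0 0;0.4 0 0 -0.3 0 0 0;0.4 0 0 -2 0 0 0;0.4 0 0 -5 0 0 0;0.4 0 0 -9 0 0 0;0.4 0 0 -13 0 0 0;0.6 0 0 -14 0 0 0;0.6 0 0 -14 0 0 0;0.6 0 0 -14 0 0 0"
}}

```text
time_s: 9.0
eef_pos: [469.3, -248.3, 214.8]
ee_rot: [-0.0, 0.066, 0.998, 0.0]
force: [0.7, 0.2, -0.5]
grip_width: 0.599
grip_force: 0.0
```

Run:
```python
from h import *
m=camera_model("wrist");save("wrist","w4");s=sense();print(s["eef_pos"],s["grip_width"])
for n,z in [("clamp_a_center",67),("board_handle",77),("flats_bin_in",4)]:
    for d in spot_point("wrist",n)[:3]: print(n,round(d["score"],2),np.round(d["xy"]),np.round(ray(m,d["xy"],z),1))
for d in trace("wrist","clamp_a")[:3]:
    c=cv2.minAreaRect(np.argwhere(d["mask"])[:,::-1].astype(np.float32)); b=cv2.boxPoints(c)
    w=np.array([ray(m,p,72)[:2] for p in b]); print(round(d["score"],2),np.round(w.mean(0),1),np.round(w,1).tolist())
```

```text
[ 469.02205533 -248.11744415  213.87025967] 0.6024774440644125
clamp_a_center 0.83 [471. 146.] [ 428.7 -144.1   67. ]
board_handle 0.85 [319. 230.] [ 468.5 -247.5   77. ]
board_handle 0.56 [499. 222.] [ 478.5 -130.8   77. ]
flats_bin_in 0.97 [171. 321.] [ 554.  -391.4    4. ]
0.92 [ 429.  -147.4] [[469.1, -170.7], [380.8, -152.0], [388.3, -125.5], [477.8, -141.5]]
0.75 [ 525.2 -155.6] [[563.7, -178.1], [478.0, -161.0], [486.0, -134.2], [572.9, -149.0]]
```

View pics/w4.png

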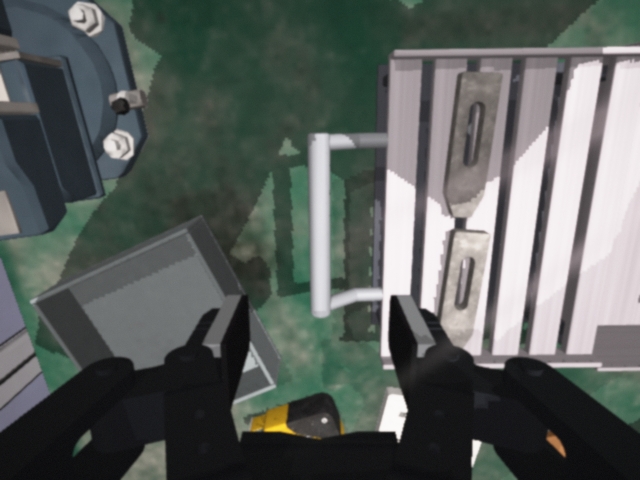

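Both clamps are still on the board: clamp 1 at (472,145) and clamp 2 at (463,285). The handle is down at column 320. The bin's centre is about (160,310), turned roughly 25°. I'll triangulate the top of the vise to check wrist clearance, then plan the grasp of clamp 1.

Run:
```python
from h import *
def tri(a,b):
    P=[]
    for c,p in (a,b):
        m=camera_model(c);P.append((np.array(m["eye"]),q2R(m["rotation"])@np.linalg.inv(np.array(m["mtx"]))@[p[0],p[1],1]))
    (e,d),(f,g)=P;k=np.linalg.lstsq(np.c_[d,-g],f-e,rcond=None)[0];return e+k[0]*d,f+k[1]*g
print(tri(("top",(485,289)),("scene",(393,363))))
m=camera_model("wrist")
B=np.array([ray(m,p,49) for p in [(200,218),(35,300),(275,385)]]);print(np.round(B,1),np.round((B[1]+B[2])/2,1))
go([430,-146,130],1.38); go([430,-146,80],1.38)
```

```text
(array([ 427.19081564, -441.99014449,  124.90543586]), array([ 436.48915789, -448.87804853,  126.96254382]))
[[ 455.6 -330.9   49. ]
 [ 501.6 -467.7   49. ]
 [ 598.9 -299.9   49. ]] [ 550.2 -383.8   49. ]
go [5.21 9.6  8.42] [ 0.001 -0.002  0.059] from [ 469.2 -248.2  214. ] j [-0.71  0.36  1.53 -0.    1.26 -2.15] t 9.25
go [ 5.2   9.6  13.42] [ 0.001 -0.002  0.059] from [ 469.2 -248.2  214. ] j [-0.71  0.36  1.53 -0.    1.26 -2.15] t 9.25
```

Emit:
{"api": "step_arm", "payload": {
  "commands": "0.5 2.6 4.8 4.2 0 0 0.06;0.5 5.2 9.6 8 0 0 0.06;0.5 5.2 9.6 9.5 0 0 0.06;0.5 5.2 9.6 11 0 0 0.06;0.5 5.2 9.6 12.2 0 0 0.06;0.5 5.2 9.6 13 0 0 0.06;0.5 5.2 9.6 13.4 0 0 0.06;0.5 5.2 9.6 13.4 0 0 0.06;0.1 5.2 9.6 13.4 0 0 0.06;0.1 5.2 9.6 13.4 0 0 0.06;0.1 5.2 9.6 13.4 0 0 0.06;0.1 5.2 9.6 13.4 0 0 0.06;0.1 5.2 9.6 13.4 0 0 0.06;0.1 5.2 9.6 13.4 0 0 0.06;0.1 5.2 9.6 13.4 0 0 0.06",
  "newtons": 50
}}

```text
time_s: 10.5
eef_pos: [431.1, -147.0, 82.2]
ee_rot: [0.001, 0.096, 0.995, -0.001]
force: [-1.5, -0.5, 6.6]
grip_width: 0.273
grip_force: 49.7
```

Emit:
{"api": "step_arm", "payload": {
  "commands": "0.1 0 0 -2 0 0 0;0.1 0 0 -5 0 0 0;0.1 0 0 -8 0 0 0;0.1 0 0 -8 0 0 0;0.1 0 0 -8 0 0 0"
}}

```text
time_s: 10.92
eef_pos: [431.1, -146.8, 162.4]
ee_rot: [0.001, 0.096, 0.995, -0.001]
force: [0.0, 0.8, -1.0]
grip_width: 0.277
grip_force: 49.5
```

Run:
```python
from h import *
u=np.array([np.cos(1.84),np.sin(1.84)])
c=np.array([553,-389])
for k in (-28,28): go([*(c+k*u),130],1.84)
```

```text
go [-17.82 -23.96   3.32] [-0.002  0.003 -0.461] from [ 431.1 -146.8  162.4] j [-0.59  0.25  1.82  0.    1.07 -1.97] t 10.92
go [-15.33 -18.94   3.31] [-0.002  0.003 -0.461] from [ 431.1 -146.8  162.4] j [-0.59  0.25  1.82  0.    1.07 -1.97] t 10.92
```

Emit:
{"api": "step_arm", "payload": {
  "commands": "0.1 -17.8 -24 0 0 0 -0.46;0.1 -17.8 -24 0 0 0 -0.46;0.1 -17.8 -24 0 0 0 -0.46;0.1 -17.8 -24 0 0 0 -0.46;0.1 -17.8 -24 0 0 0 -0.46;0.1 -17.8 -24 0 0 0 -0.46;0.1 -17.8 -24 0 0 0 -0.46;0.1 -17.8 -24 0 0 0 -0.46;0.1 -17.8 -24 0 0 0 -0.46;0.1 -17.8 -24 3 0 0 -0.46;0.1 -17.8 -24 6 0 0 -0.46;0.1 -17.8 -24 8 0 0 -0.46;0.1 -17.8 -24 8 0 0 -0.46;0.1 -17.8 -24 8 0 0 -0.46"
}}

```text
time_s: 12.08
eef_pos: [559.2, -414.7, 80.6]
ee_rot: [-0.001, -0.134, 0.991, 0.001]
force: [0.4, -0.2, -0.2]
grip_width: 0.271
grip_force: 49.5
```

Run:
```python
from h import *
m=camera_model("wrist");save("wrist","w5");s=sense();print(s["eef_pos"],s["grip_width"],s["joints"][5],s["force"])
for d in spot_point("wrist","flats_bin_in")[:2]: print(d["score"],np.round(d["xy"]),ray(m,d["xy"],4))
```

```text
[ 559.80362152 -415.51137521   82.37473438] 0.2713245017797043 -2.6456816668033136 [-0.1103695  -0.61199161  0.31147895]
0.95 [363. 266.] [ 554.67034621 -391.2375159     4.        ]
```

View pics/w5.png

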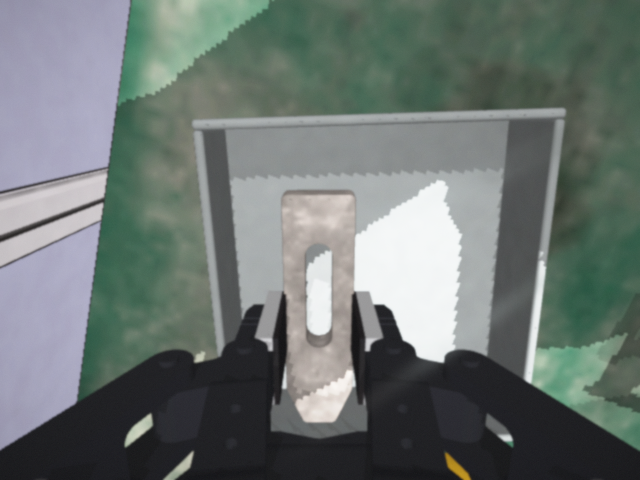

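The bin is well aligned around the held clamp (rim from (195,120) to (560,110)), and the clamp lies left of centre as planned. Lowering it and letting go.

Emit:
{"api": "step_arm", "payload": {
  "commands": "0.1 0 0 2 0 0 0;0.1 0 0 4 0 0 0;0.1 0 0 5.2 0 0 0;0.1 0 0 5.5 0 0 0;0.1 0 0 5.5 0 0 0;0.45 0 0 5.5 0 0 0;0.45 0 0 5.5 0 0 0;0.45 0 0 5.5 0 0 0;0.45 0 0 5.5 0 0 0;0.45 0 0 3 0 0 0;0.45 0 0 -1 0 0 0;0.45 0 0 -5 0 0 0;0.5 0 0 -8 0 0 0;0.5 0 0 -8 0 0 0;0.5 0 0 -8 0 0 0"
}}

```text
time_s: 13.43
eef_pos: [560.1, -416.4, 163.7]
ee_rot: [0.001, -0.134, 0.991, -0.002]
force: [0.8, -0.3, -0.1]
grip_width: 0.494
grip_force: 0.0
```

Run:
```python
from h import *
m=camera_model("wrist");save("wrist","w6")
for d in spot_point("wrist","clamp_a_center")[:2]: print("bin?",d["score"],np.round(d["xy"]),ray(m,d["xy"],9))
go([526,-155,160],1.385);go([526,-155,80],1.385)
```

```text
bin? 0.57 [321. 222.] [ 558.37467224 -414.99131591    9.        ]
go [-3.7  26.01  0.06] [ 0.001 -0.001  0.454] from [ 559.3 -415.6  160.2] j [-0.81  0.77  1.   -0.    1.37 -2.65] t 13.53
go [-3.71 26.    8.06] [ 0.001 -0.001  0.454] from [ 559.3 -415.6  160.2] j [-0.81  0.77  1.   -0.    1.37 -2.65] t 13.53
```

Emit:
{"api": "step_arm", "payload": {
  "commands": "0.5 -3.7 26 0 0 0 0.455;0.5 -3.7 26 0 0 0 0.455;0.5 -3.7 26 0 0 0 0.455;0.5 -3.7 26 0 0 0 0.455;0.5 -3.7 26 0 0 0 0.455;0.5 -3.7 26 0 0 0 0.455;0.5 -3.7 26 0 0 0 0.455;0.5 -3.7 26 0 0 0 0.455;0.5 -3.7 26 0 0 0 0.455;0.5 -3.7 26 0 0 0 0.455;0.5 -3.7 26 0 0 0 0.455"
}}

```text
time_s: 14.45
eef_pos: [526.4, -156.9, 160.8]
ee_rot: [-0.0, 0.094, 0.996, 0.0]
force: [0.6, -1.0, -1.1]
grip_width: 0.498
grip_force: 0.0
```

Run:
```python
from h import *
m=camera_model("wrist");save("wrist","w7")
for d in spot_point("wrist","clamp_a_center")[:2]: print(d["score"],np.round(d["xy"]),ray(m,d["xy"],67))
for d in trace("wrist","clamp_a")[:1]:
    b=cv2.boxPoints(cv2.minAreaRect(np.argwhere(d["mask"])[:,::-1].astype(np.float32)))
    w=np.array([ray(m,p,72)[:2] for p in b]); print(round(d["score"],2),np.round(w.mean(0),1),np.round(w,1).tolist())
go([526,-155,80],1.385)
```

```text
0.61 [ 528.1 -154.1] [[481.4, -157.8], [486.0, -133.7], [575.0, -149.0], [569.9, -175.9]]
go [0.06 0.13 8.1 ] [ 0.    -0.    -0.002] from [ 526.3 -156.4  161. ] j [-0.5   0.45  1.54 -0.    1.15 -1.88] t 14.6
```

View pics/w7.png

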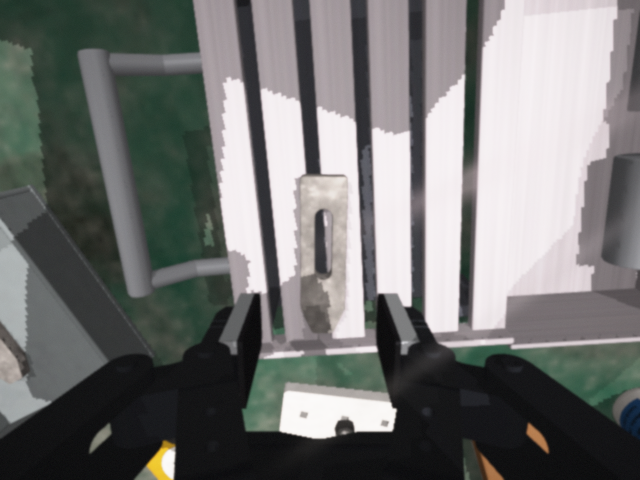

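Clamp 2 is lined up with the fingers at (324,252), and clamp 1 lies in the bin at the lower left. Grasping clamp 2.

Emit:
{"api": "step_arm", "payload": {
  "commands": "0.5 0 0.15 2.5 0 0 0;0.5 0 0.15 5 0 0 0;0.5 0 0.15 6.5 0 0 0;0.5 0 0.15 7.5 0 0 0;0.5 0 0.15 8 0 0 0;0.5 0 0.15 8 0 0 0;0.1 0 0.15 8 0 0 0;0.1 0 0.15 8 0 0 0;0.1 0 0.15 8 0 0 0;0.1 0 0.15 8 0 0 0;0.1 0 0.15 8 0 0 0;0.1 0 0.15 8 0 0 0;0.1 0 0.15 6 0 0 0;0.1 0 0.15 3 0 0 0;0.1 0 0.15 0 0 0 0;0.1 0 0.15 0 0 0 0;0.1 0 0.15 0 0 0 0",
  "newtons": 50
}}

```text
time_s: 16.02
eef_pos: [527.1, -154.2, 162.7]
ee_rot: [0.001, 0.093, 0.996, -0.001]
force: [0.2, -0.2, -1.8]
grip_width: 0.273
grip_force: 49.3
```

Run:
```python
from h import *
u=np.array([np.cos(1.84),np.sin(1.84)])
go([*(np.array([554,-390])+30*u),80],1.84)
```

```text
go [ -5.67 -19.97   8.31] [-0.002  0.003 -0.456] from [ 527.1 -154.2  162.7] j [-0.5   0.44  1.54 -0.    1.15 -1.88] t 16.02
```

Emit:
{"api": "step_arm", "payload": {
  "commands": "0.1 -5.7 -20 0 0 0 -0.455;0.1 -5.7 -20 0 0 0 -0.455;0.1 -5.7 -20 0 0 0 -0.455;0.1 -5.7 -20 0 0 0 -0.455;0.1 -5.7 -20 0 0 0 -0.455;0.1 -5.7 -20 0 0 0 -0.455;0.1 -5.7 -20 0 0 0 -0.455;0.1 -5.7 -20 3 0 0 -0.455;0.1 -5.7 -20 6 0 0 -0.455;0.1 -5.7 -20 8 0 0 -0.455;0.1 -5.7 -20 8 0 0 -0.455;0.1 -5.7 -20 8 0 0 -0.455"
}}

```text
time_s: 17.02
eef_pos: [545.4, -359.7, 80.6]
ee_rot: [-0.001, -0.134, 0.991, 0.001]
force: [0.7, 0.2, -0.5]
grip_width: 0.271
grip_force: 49.5
```

Run:
```python
from h import *
save("wrist","w8");s=sense();print(s["eef_pos"],s["grip_width"],s["force"])
```

```text
[ 545.98766528 -360.49761164   82.23904783] 0.27255660900063083 [-0.52267706 -0.61332181 -0.55708599]
```

View pics/w8.png

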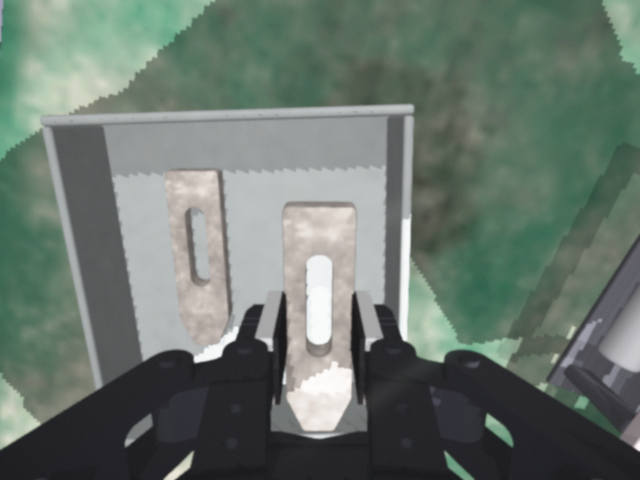

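Clamp 1 lies flat in the bin at (198,255). The held clamp is centred at column 320, only about 29 mm from the right wall's foot, so I'll shift 12 mm left and release just above clamp 1's height.

Emit:
{"api": "step_arm", "payload": {
  "commands": "0.1 0 -1.2 0 0 0 0;0.1 0 -1.2 2 0 0 0;0.1 0 -1.2 3.8 0 0 0;0.1 0 -1.2 4.4 0 0 0;0.1 0 -1.2 4.4 0 0 0;0.1 0 -1.2 4.4 0 0 0;0.4 0 -1.2 4.4 0 0 0;0.4 0 -1.2 4.4 0 0 0;0.4 0 -1.2 4.4 0 0 0;0.4 0 -1.2 4.4 0 0 0;0.4 0 -1.2 2 0 0 0;0.4 0 -1.2 -2 0 0 0;0.4 0 -1.2 -6 0 0 0;0.4 0 -1.2 -10 0 0 0;0.4 0 -1.2 -12 0 0 0;0.4 0 -1.2 -12 0 0 0;0.4 0 -1.2 -12 0 0 0;0.4 0 -1.2 -12 0 0 0"
}}

```text
time_s: 18.57
eef_pos: [548.3, -372.3, 199.9]
ee_rot: [-0.001, -0.134, 0.991, 0.001]
force: [0.3, 0.2, -0.5]
grip_width: 0.398
grip_force: 0.0
```

Run:
```python
from h import *
a=save("wrist","w9");b=save("top","t9")[140:350,130:400]
cv2.imwrite("pics/c9.png",np.hstack([cv2.resize(a,(400,300)),cv2.resize(b,(386,300))])[:,:,::-1])
m=camera_model("top")
for n,z in (("bar_a_center",19),("bar_b_center",22),("board_handle",77)):
    for d in spot_point("top",n)[:1]: print(n,round(d["score"],2),ray(m,d["xy"],z))
m=camera_model("wrist")
for d in spot_point("wrist","clamp_a_center")[:2]: print(d["score"],ray(m,d["xy"],9))
```

```text
bar_a_center 0.95 [457.85849249  70.83526236  19.        ]
bar_b_center 0.76 [546.81557829  50.76571246  22.        ]
board_handle 0.93 [ 463.70394495 -245.85028396   77.        ]
0.56 [ 557.97354198 -415.69618776    9.        ]
```

View pics/c9.png

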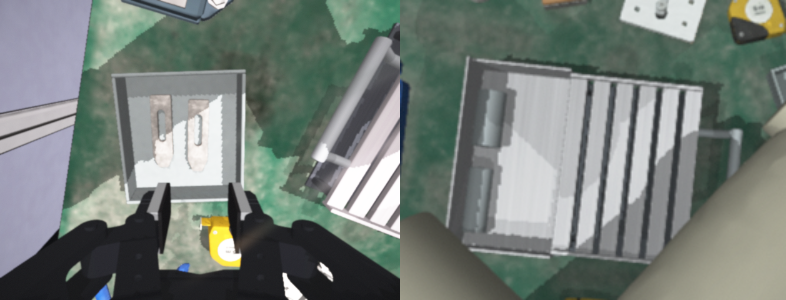

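Both clamps lie flat in the bin at (161,132) and (197,133). Both bars are in the tray at (487,115) and (480,195), the board is empty and level, and the gripper is clear.

```bash
python3 -c "
from rig import *
print(finish_job())"
```

```text
the job is handed in; nothing more can be done
None
```

The job is handed in at about 19 s of the 61 s allowed: in the last images both bars lie in the catch tray, both clamps lie flat in the grey bin, and the board is back down, lowered in the grip; the judge returned no verdict.

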